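# Index the tube carousel to the reader

## Task

Turn the tube carousel by gently pushing a spoke of its star handle round with a fingertip until the red-capped tube stands still squarely in front of the reader's window; then press the reader's green button down with a fingertip and let it go. Do not grip the handle, do not touch or lift any tube, do not press the button before the red tube is in place, and leave the other things on the bench alone.

Things in the scene. Friction and masses are not known exactly. Their poses are not given: they have to be found in the camera images.
- carousel: turning part (disc, stem, star handle). Origin on its vertical axis at bench height. Star handle on top: four level steel spokes, 10 mm thick, mid height 150 mm above the bench, along its +x, +y, -x, -y, from a black hub (radius 15 mm) to white balls (diameter 18 mm, centred 73 mm out). Turns 6.2 rad either way, stiffly (0.08 N m), no detents, stays as left
- carousel_base: round dark steel foot of the tube carousel, fixed to the bench, 176 mm diameter; origin at bench height on the carousel's vertical axis. The grey disc that turns above it is 168 mm in diameter and carries four white sockets (25 mm outside diameter, rims 67 mm above the bench), 66 mm from the axis, midway between the spokes
- reader: white tube reader beside the carousel, fixed to the bench; its origin lies on the carousel's axis at bench height and its +x axis points from there to the reader. Housing 66 mm along x (from x = 97 to 163 mm), 70 mm wide, top 88 mm above the bench; a dark upright window, 18 mm wide, in the face that looks at the carousel, and a short black line on the top edge above it
- read_point (a point): the point right in front of the reader's window where the tube to be read must stand: on the sockets' circle, 66 mm from the carousel's axis towards the reader, 60 mm above the bench (only its horizontal position matters)
- start_button_top (a point): centre of the top of the green push button (24 mm diameter, in a black collar) on top of the reader, 110 mm above the bench, 132 mm from the carousel's axis; it is pressed straight down
- start_button (a joint): travel of the green button (m): 0 up, 0.006 fully down; a spring pushes it back, 5 N holds it fully down
- red_tube: closed sample tube with a red cap, 15 mm diameter, 96 mm long, standing loose in one of the carousel's four sockets; origin at the centre of its underside (22 mm above the bench), top of the cap 118 mm above the bench, 27 mm below the spokes' undersides
- blue_tube: closed sample tube with a blue cap, 15 mm diameter, 96 mm long, standing loose in one of the carousel's four sockets; origin at the centre of its underside (22 mm above the bench), top of the cap 118 mm above the bench, 27 mm below the spokes' undersides
- yellow_tube: closed sample tube with a yellow cap, 15 mm diameter, 96 mm long, standing loose in one of the carousel's four sockets; origin at the centre of its underside (22 mm above the bench), top of the cap 118 mm above the bench, 27 mm below the spokes' undersides
- purple_tube: closed sample tube with a purple cap, 15 mm diameter, 96 mm long, standing loose in one of the carousel's four sockets; origin at the centre of its underside (22 mm above the bench), top of the cap 118 mm above the bench, 27 mm below the spokes' undersides
- white_jar: bystander: specimen jar with a white lid, 55 mm diameter, 62 mm high, origin at its underside
- beaker: bystander: empty clear beaker, 70 mm diameter, 83 mm high, origin at its underside
- marker: bystander: white marker pen with a blue cap, 135 mm long, 17 mm thick, lying flat
- coverslips: bystander: small white box with a blue lid, 35 x 35 x 22 mm, origin at its underside
Not all that is in view belongs to the job. What is shaped like the reader but brown is not meant.

How it is judged (in metres and radians):
On the way, in this order (a step that is already met when the one before it is completed fails the run):
1. a finger pushes on the star handle of the carousel (contact force between the fingers and carousel above 0.3 N), for 0.05 s.
2. the red tube stands still in front of the window, within 8 mm (horizontal distance between red_tube and read_point below 0.008 m and angular speed of carousel below 0.05 rad/s), for 0.3 s.
3. the green button is pressed at least 4 mm down (value of joint start_button above 0.004 m), for 0.05 s.
At the end, for the whole second after the job is handed in: The red-capped tube stands within 8 mm (horizontally) of the read point with the carousel at rest, the green button is up again (under 2 mm), and all four tubes stand upright (within 0.12 rad) in their sockets (all of step 2 and value of joint start_button below 0.002 m and z of each of red_tube, blue_tube, yellow_tube, purple_tube in the frame of carousel_base below 0.03 m and angle between each of red_tube, blue_tube, yellow_tube, purple_tube's own z axis and vertical below 0.12 rad); the robot touches nothing.
It fails at once if the button is pressed (over 3 mm) while the red tube is more than 10 mm from the read point (value of joint start_button above 0.003 m and horizontal distance between red_tube and read_point above 0.01 m).
It fails at once if the carousel is gripped or forced (over 18 N) (contact force between the fingers and carousel above 18 N).
It fails at once if a tube is touched by the robot (over 0.5 N) (contact force between any of the fingers, the arm and red_tube above 0.5 N or contact force between any of the fingers, the arm and blue_tube above 0.5 N or contact force between any of the fingers, the arm and yellow_tube above 0.5 N or contact force between any of the fingers, the arm and purple_tube above 0.5 N).
It fails at once if a tube is lifted more than 15 mm (z of any of red_tube, blue_tube, yellow_tube, purple_tube in the frame of carousel_base above 0.037 m).
It fails at once if a bystander is moved more than 15 mm (distance of any of white_jar, beaker, marker, coverslips from where it was at the start of the episode above 0.015 m).
It also fails if it takes over 56 s, if anything falls off the work surface, if the arm or the gripper's body presses on something with over 40 N, if the wrist force passes 120 N, or if a joint passes its speed limit or range.

## Robot

A 7-joint arm with a two-finger parallel gripper is mounted at the origin on a cart in front of the work surface, level with it; the furniture and walls round the work are solid. World frame = base frame: x ahead of the robot, y to its left, z up, the work surface at z = 0. Lengths are in mm, angles in rad, forces in N, time in s.
With the tool pointing down it reaches from about 400 to 875 mm from the base axis. Payload 4.4 kg.
Tool frame: the origin (TCP) lies at the very end of the fingers, on their centre line; the grasp point (between the pads) lies 19 mm behind it; z points along the fingers, y is the line along which they close (so a half turn about z gives the same grasp; the last joint's range is limited). The gripper opens to 85 mm and grips with 20 to 120 N. Pads are 22 mm wide; open, the fingers measure 114 mm over their backs; the gripper's body (76 mm by 85 mm) begins 54 mm behind the grasp point. The pads swing forward as they close: fully open they stand 13 mm farther back than shut.
Start: joints at [1.269, 0.628, 0.038, 1.517, -0.027, 0.996, -0.02], TCP at [151.881, -632.021, 231.313] pointing down, gripper open.
Joint ranges: [-3.06, 3.06], [-0.37, 2.12], [-1.25, 1.32], [0.18, 2.47], [-1.1, 4.24], [0.23, 1.98], [-2.94, 2.94]. Speed limits (rad/s): [2.57, 2.57, 3.14, 3.14, 3.14, 3.14, 3.14].

## Interface

Orientations are given as [roll, pitch, yaw] about the fixed x, y, z axes, in that order (R = Rz(yaw) Ry(pitch) Rx(roll)).
In Python, from cell import read_state, get_image, camera_params, finish_job gives the robot as it stands.
- The arm moves only by the tool arm_command, never from a script. Its argument "deltas" is a list of rows, each an object of numbers: "dx", "dy", "dz": the shift along the world's x, y, z in m; "yaw": the turn about the world's z in degrees; "jaw": the opening, from 0 (shut) to 1 (fully open). A call has 1 to 20 rows; each row is the pose to reach, as a shift and turn from the pose commanded when the call began; what a row does not reach only later rows make up. A row lasts 1/10 s, in which the tool goes at most 50 mm and 8.59 degrees, less where a joint would pass 70% of its speed; a pose out of reach is approached as far as the arm can. A call with a gripper value outside its range is refused whole. The fingers move at their own pace and stop on an object; the grip force is fixed at half the most. Time passes only in rows, so rows that repeat a pose let the fingers close. It gives the time, the measured TCP pose, the force, the opening and the grip force at its end, in the units of the state.
- read_state(): the state, without advancing time (a new reading comes with each control period).
- get_image(name): name is "scene" or "side" or "wrist"; returns (picture, depth): 400x640x3 uint8, red, green, blue; 400x640 float32, mm along the optical axis (not along the pixel's ray), 0 where there is no reading.
- camera_params(name): a dict with "camera_matrix" (3x3 intrinsics, pixels), "extrinsics" (4x4, takes a point from camera to world coordinates). Camera axes: x right, y down, z forward; pixel columns grow to the right and rows downward; lengths in mm; the calibration is good to about 2 mm. A picture is of the moment at which its call begins: read the wrist's pose just before it. camera_params takes no time and is no camera call; for the wrist camera it gives the pose at the moment of the call.
- finish_job(): hands the job in; it is judged then, once.
The state is a dict: "clock": time; "qpos": joint angles; "qd": joint speeds; "tau": joint torques, N m; "eef_pos": TCP position; "tool_rot": TCP orientation; "force": force on the tool from outside, world axes, zero at the start; "torque": the same for the moment, N m; "width": finger opening in mm; "gripper_force": force on a finger pad.
Only numpy, scipy, OpenCV 4.12 (cv2) and the standard library are available. Lean on these libraries where they do the work, as an engineer would, in place of code of your own. Each camera call takes 0.05 s, during which the arm holds its last target. There are 200 camera calls.

## Working session

There is one attempt and no reset: what is moved stays moved. The work goes in short steps, Python scripts to look and compute and a tool call to move; the robot and the scene stay as the last step left them, time stands still between calls to the robot, and variables do not carry over. Pictures are saved under pics/ and viewed, at most 10 in all, crops included, and the job is handed in when it is done.

Besides the shell and the picture viewer there is one more tool, called in YAML: its name, and indented under it one key for each argument. arm_command: Moves the arm, as the interface text tells. Its arguments: {"type":"object","properties":{"deltas":{"type":"array"}},"required":["deltas"]}

```bash
mkdir -p pics
cat > h.py <<'E'
import numpy as np,cv2
from cell import *
def grab(n,tag):
    P=camera_params(n); im,d=get_image(n); np.savez('/tmp/%s.npz'%tag,im=im,d=d,K=P['camera_matrix'],T=P['extrinsics'])
    cv2.imwrite('pics/%s.png'%tag,im[:,:,::-1]); return im,d,np.array(P['camera_matrix']),np.array(P['extrinsics'])
def ray(K,T,u,v,z):
    r=T[:3,:3]@np.linalg.solve(K,[u,v,1.]); o=T[:3,3]; return o+r*(z-o[2])/r[2]
def proj(K,T,p):
    c=T[:3,:3].T@(np.array(p,float)-T[:3,3]); q=K@c; return q[:2]/q[2]
E
python3 - <<'E'
from h import *
a=grab('scene','scene0');b=grab('side','side0')
print(a[3],b[3],a[2])
s=read_state();print(s['clock'],s['eef_pos'],s['tool_rot'],s['width'])
E
```

```text
[[ 4.94831605e-01 -4.29725531e-01  7.55299709e-01 -5.48109297e+02]
 [-8.68863213e-01 -2.29883369e-01  4.38440822e-01 -6.13108758e+02]
 [-1.47783734e-02 -8.73206508e-01 -4.87126262e-01  7.90904533e+02]
 [ 0.00000000e+00  0.00000000e+00  0.00000000e+00  1.00000000e+00]] [[-3.81050836e-01  7.04382954e-01 -5.98869697e-01  1.21704329e+03]
 [ 9.24493897e-01  2.82898380e-01 -2.55498612e-01  2.72048572e+02]
 [-1.05495997e-02 -6.51009340e-01 -7.58996407e-01  9.45890019e+02]
 [ 0.00000000e+00  0.00000000e+00  0.00000000e+00  1.00000000e+00]] [[472.01972255   0.         319.05519751]
 [  0.         472.01972255 204.76602651]
 [  0.           0.           1.        ]]
0.1 [ 151.75482028 -631.44898147  230.47301232] [-3.13983418e+00  7.79879293e-06  2.35803454e-01] 85.6334976471528
```

View pics/scene0.png

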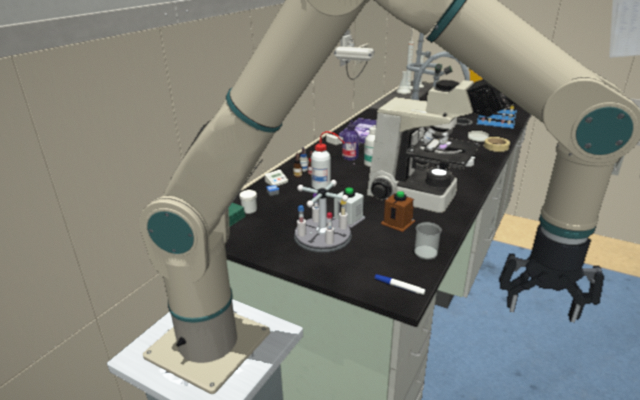

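View pics/side0.png

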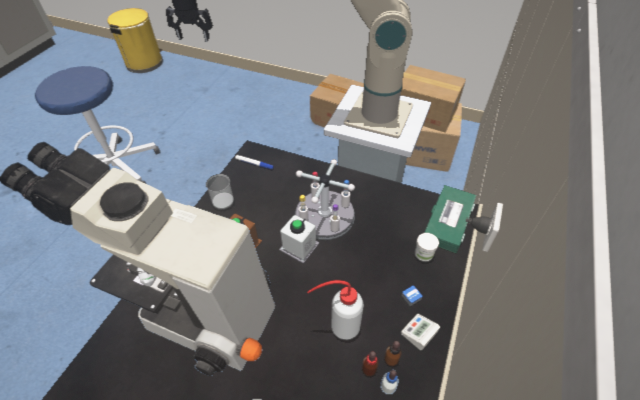

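The scene view has the carousel at (322,215) and two reader shapes: white at (349,207) and brown at (398,210). In the side view the white one is at (298,235) and the brown one at (243,232). The white one next to the carousel fits the description. I'll enlarge both views to confirm.

Run:
```python
from h import *
a=np.load('/tmp/scene0.npz')['im'][170:260,280:420];b=np.load('/tmp/side0.npz')['im'][150:265,260:370]
A=cv2.resize(a,None,fx=5,fy=5,interpolation=3)[:,:,::-1];B=cv2.resize(b,None,fx=5,fy=5,interpolation=3)[:,:,::-1]
cv2.imwrite('pics/c1.png',A);cv2.imwrite('pics/c2.png',B)
```

```text
(no output)
```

View pics/c1.png

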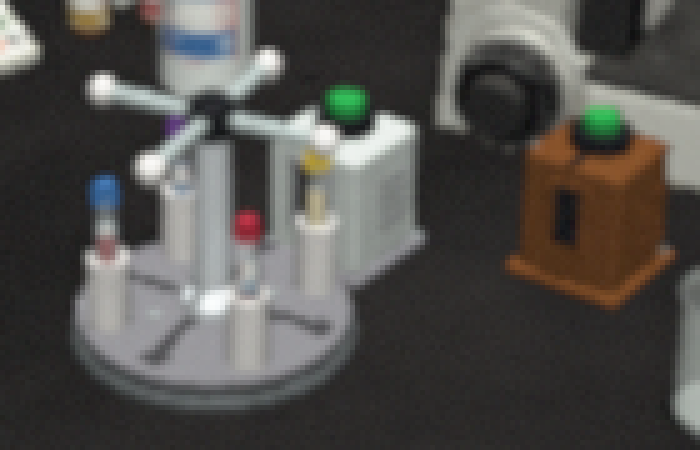

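View pics/c2.png

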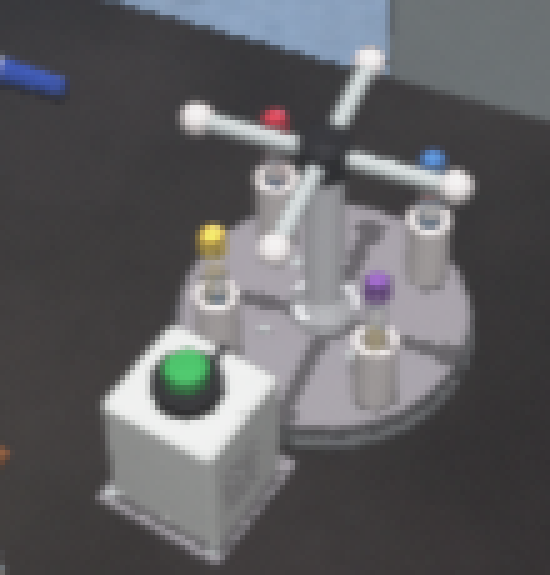

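Confirmed: the white housing with the green button, at crop (345,180) and (190,410), faces the carousel. The red cap is at crop 1 (248,225) and crop 2 (275,118). Next I'll measure positions.

```bash
cat >> h.py <<'E'
def measure(tags,boxes):
    out={}
    for t in tags:
        f=np.load('/tmp/%s.npz'%t);im,K,T=f['im'],f['K'],f['T'];x0,y0,x1,y1=boxes[t[:4]]
        c=im[y0:y1,x0:x1];h=cv2.cvtColor(c,cv2.COLOR_RGB2HSV);H,S,V=h[...,0],h[...,1],h[...,2]
        M={'red':((H<6)|(H>172))&(S>150)&(V>70),'yellow':(H>18)&(H<32)&(S>150)&(V>100),'blue':(H>98)&(H<118)&(S>140)&(V>90),'purple':(H>122)&(H<150)&(S>110)&(V>50),'green':(H>50)&(H<80)&(S>120)&(V>70)}
        for k,m in M.items():
            n,l,st,ce=cv2.connectedComponentsWithStats(m.astype(np.uint8))
            if n<2: continue
            i=1+np.argmax(st[1:,4]);u,v=ce[i]+[x0,y0]
            out[t,k]=(ray(K,T,u,v,106 if k=='green' else 112)[:2].round(1),(round(u,1),round(v,1)),st[i,4])
    return out
BOX={'scen':(285,175,365,255),'side':(270,160,362,260)}
E
python3 - <<'E'
from h import *
for k,v in measure(['scene0','side0'],BOX).items(): print(k,v)
for t,pts in (('scene0',[(102,88),(268,62),(324,138),(151,165),(212,112)]),('side0',[(195,117),(370,58),(458,184),(272,245),(323,145)])):
    f=np.load('/tmp/%s.npz'%t);o=(280,170) if t[1]=='c' else (260,150)
    P=[]
    for p in pts:
        q=ray(f['K'],f['T'],(p[0]+.5)/5-.5+o[0],(p[1]+.5)/5-.5+o[1],150)[:2];P.append(q)
    P=np.array(P);c=P[:4].mean(0);print(t,P.round(1).tolist(),c,[np.hypot(*(p-c)).round(1) for p in P],[np.degrees(np.arctan2(*(p-c)[::-1])).round(1) for p in P[:4]])
E
```

```text
('scene0', 'red') (array([470.5, -54.7]), (np.float64(329.2), np.float64(214.1)), np.int32(21))
('scene0', 'yellow') (array([550.4, -54. ]), (np.float64(341.8), np.float64(202.2)), np.int32(6))
('scene0', 'blue') (array([464.1,  38. ]), (np.float64(300.3), np.float64(207.6)), np.int32(25))
('scene0', 'purple') (array([553.8,  44.6]), (np.float64(313.8), np.float64(194.4)), np.int32(5))
('scene0', 'green') (array([641. , -32.1]), (np.float64(348.8), np.float64(190.0)), np.int32(50))
('side0', 'red') (array([464.7, -58.2]), (np.float64(314.7), np.float64(173.1)), np.int32(9))
('side0', 'yellow') (array([563.5, -56.6]), (np.float64(301.0), np.float64(197.7)), np.int32(3))
('side0', 'blue') (array([ 486.2, -185.8]), (np.float64(270.9), np.float64(166.3)), np.int32(7))
('side0', 'purple') (array([556.7,  38.5]), (np.float64(335.0), np.float64(206.0)), np.int32(9))
('side0', 'green') (array([644.2, -32.6]), (np.float64(296.9), np.float64(223.9)), np.int32(57))
scene0 [[512.4, 67.4], [589.7, -3.8], [518.6, -78.3], [444.2, -7.1], [516.4, -5.9]] [516.23661012  -5.45903183] [np.float64(72.9), np.float64(73.5), np.float64(72.9), np.float64(72.0), np.float64(0.5)] [np.float64(93.0), np.float64(1.3), np.float64(-88.2), np.float64(-178.7)]
side0 [[514.7, -83.6], [436.9, -12.3], [508.4, 64.6], [583.8, -9.5], [508.4, -11.6]] [510.9309074 -10.1906325] [np.float64(73.5), np.float64(74.1), np.float64(74.8), np.float64(72.8), np.float64(2.9)] [np.float64(-87.0), np.float64(-178.4), np.float64(91.9), np.float64(0.6)]
```

Carousel axis is about (513.5, -8), with spokes at about 1.5° + 90k. The red tube is at -133° and the reader at about -11°, so it needs about +122° counter-clockwise. I'll move to a hover above the gap behind the -88° spoke with the jaw shut, then look with the wrist camera.

arm_command:
  deltas:
    - {"dx":0.01,"dy":0.018,"dz":0,"jaw":0}
    - {"dx":0.03,"dy":0.054,"jaw":0}
    - {"dx":0.05,"dy":0.09,"jaw":0}
    - {"dx":0.07,"dy":0.126,"jaw":0}
    - {"dx":0.09,"dy":0.162,"jaw":0}
    - {"dx":0.11,"dy":0.198,"jaw":0}
    - {"dx":0.13,"dy":0.234,"jaw":0}
    - {"dx":0.15,"dy":0.27,"jaw":0}
    - {"dx":0.17,"dy":0.306,"jaw":0}
    - {"dx":0.19,"dy":0.342,"jaw":0}
    - {"dx":0.21,"dy":0.378,"jaw":0}
    - {"dx":0.23,"dy":0.414,"jaw":0}
    - {"dx":0.25,"dy":0.45,"jaw":0}
    - {"dx":0.27,"dy":0.486,"jaw":0}
    - {"dx":0.29,"dy":0.522,"jaw":0}
    - {"dx":0.305,"dy":0.55,"jaw":0}
    - {"dx":0.318,"dy":0.572,"jaw":0}
    - {"dx":0.326,"dy":0.582,"jaw":0}
    - {"dx":0.326,"dy":0.582,"jaw":0}
    - {"dx":0.326,"dy":0.582,"jaw":0}

```text
invalid input at $.deltas[0]: expected keys dx, dy, dz, yaw, jaw
```

Run:
```python
from h import *
s=read_state();print(s['clock'],s['eef_pos'],s['tool_rot'],s['force'],s['width'])
im,d,K,T=grab('wrist','wrist1');print(T.round(2));print(proj(K,T,s['eef_pos']))
for k in ((513.5,-8,150),(641,-32,110)): print(proj(K,T,k))
# tall obstacles near button from first images
for t in('scene0','side0'):
    f=np.load('/tmp/%s.npz'%t);v,u=np.mgrid[0:400,0:640];D=f['d'];K=f['K'];T=f['T']
    P=np.linalg.solve(K,np.stack([u*D,v*D,D]).reshape(3,-1)).T@T[:3,:3].T+T[:3,3]
    m=(D.ravel()>0)&(P[:,2]>160)&(P[:,2]<600)&(np.hypot(P[:,0]-641,P[:,1]+32)<170)
    Q=P[m];print(t,m.sum());
    if m.sum(): i=np.argsort(np.hypot(Q[:,0]-641,Q[:,1]+32))[::max(1,len(Q)//6)];print(Q[i].round())
```

```text
0.1 [ 151.75482028 -631.44898147  230.47301232] [-3.13983418e+00  7.79879293e-06  2.35803454e-01] [-0.49294375 -0.01931826  0.50014093] 85.6334976471528
[[ 2.3000e-01 -9.2000e-01 -3.1000e-01  2.3207e+02]
 [-9.7000e-01 -2.2000e-01 -7.0000e-02 -6.1152e+02]
 [-0.0000e+00  3.2000e-01 -9.5000e-01  3.7426e+02]
 [ 0.0000e+00  0.0000e+00  0.0000e+00  1.0000e+00]]
[325.32715853 273.14994894]
[-1969.69343484 -1844.21778943]
[-1745.91711754 -2407.77380909]
scene0 29
[[522. -13. 162.]
 [516. -10. 164.]
 [513. -11. 163.]
 [511. -19. 162.]
 [510.   4. 160.]
 [507.  -8. 165.]
 [504.   0. 161.]
 [508.  64. 160.]]
side0 71
[[529. -10. 162.]
 [523. -12. 163.]
 [519. -14. 165.]
 [514. -18. 163.]
 [512.  -5. 163.]
 [509.  -9. 165.]
 [502.  -9. 162.]]
```

View pics/wrist1.png

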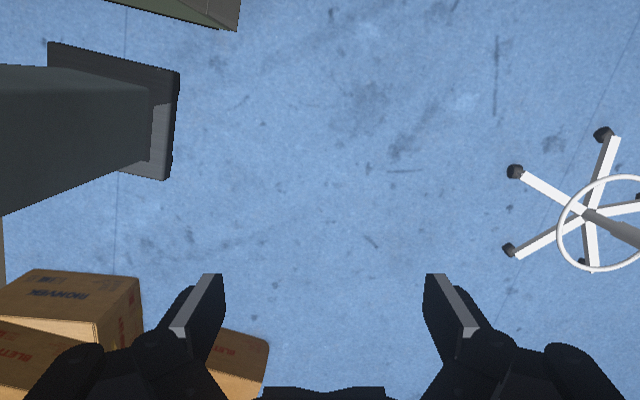

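The move was refused because every key must be given; the wrist picture shows only the floor at the start pose. There is nothing tall near the button. Resending with all keys.

arm_command:
  deltas:
    - {"dx":0.01,"dy":0.018,"dz":0,"yaw":0,"jaw":0}
    - {"dx":0.03,"dy":0.054,"dz":0,"yaw":0,"jaw":0}
    - {"dx":0.05,"dy":0.09,"dz":0,"yaw":0,"jaw":0}
    - {"dx":0.07,"dy":0.126,"dz":0,"yaw":0,"jaw":0}
    - {"dx":0.09,"dy":0.162,"dz":0,"yaw":0,"jaw":0}
    - {"dx":0.11,"dy":0.198,"dz":0,"yaw":0,"jaw":0}
    - {"dx":0.13,"dy":0.234,"dz":0,"yaw":0,"jaw":0}
    - {"dx":0.15,"dy":0.27,"dz":0,"yaw":0,"jaw":0}
    - {"dx":0.17,"dy":0.306,"dz":0,"yaw":0,"jaw":0}
    - {"dx":0.19,"dy":0.342,"dz":0,"yaw":0,"jaw":0}
    - {"dx":0.21,"dy":0.378,"dz":0,"yaw":0,"jaw":0}
    - {"dx":0.23,"dy":0.414,"dz":0,"yaw":0,"jaw":0}
    - {"dx":0.25,"dy":0.45,"dz":0,"yaw":0,"jaw":0}
    - {"dx":0.27,"dy":0.486,"dz":0,"yaw":0,"jaw":0}
    - {"dx":0.29,"dy":0.522,"dz":0,"yaw":0,"jaw":0}
    - {"dx":0.305,"dy":0.55,"dz":0,"yaw":0,"jaw":0}
    - {"dx":0.318,"dy":0.572,"dz":0,"yaw":0,"jaw":0}
    - {"dx":0.326,"dy":0.582,"dz":0,"yaw":0,"jaw":0}
    - {"dx":0.326,"dy":0.582,"dz":0,"yaw":0,"jaw":0}
    - {"dx":0.326,"dy":0.582,"dz":0,"yaw":0,"jaw":0}

```text
clock: 2.15
eef_pos: [477.2, -51.3, 231.1]
tool_rot: [3.141, 0.001, 0.235]
force: [-0.2, -0.5, -1.0]
width: -0.1
gripper_force: 0.0
```

Run:
```python
from h import *
s=read_state();print(s['clock'],s['eef_pos'],s['tool_rot'],s['force'],s['width'])
im,d,K,T=grab('wrist','wrist2');print(proj(K,T,s['eef_pos']))
for k in ((513.5,-8,150),(641,-32,110)): print(proj(K,T,k))
```

```text
2.15 [477.15232989 -51.32554189 231.09700154] [3.14100882e+00 1.30734986e-03 2.34569113e-01] [-0.22742231 -0.52707529 -1.01778983] -0.05081785115538893
[325.34354339 273.16510052]
[272.56072751 147.00443123]
[354.73155835 -47.26946332]
```

View pics/wrist2.png

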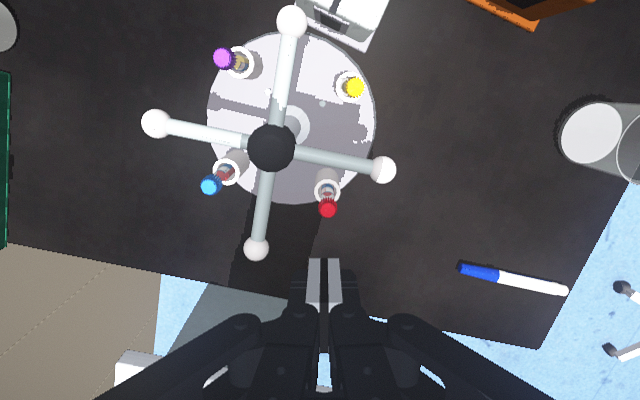

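The wrist view shows the hub at (271,148), balls at (155,123), (291,21), (383,170) and (256,249), and the red cap at (328,208). The hub falls within 2 px of the prediction.

Run:
```python
from h import *
f=np.load('/tmp/wrist2.npz');K,T=f['K'],f['T']
P=np.array([ray(K,T,u,v,150)[:2] for u,v in[(155,123),(291,21),(383,170),(256,249)]]);c=P.mean(0)
print(c,np.degrees(np.arctan2(*(P-c).T[::-1])),np.hypot(*(P-c).T))
r=ray(K,T,328,208,114)[:2];print(r,np.degrees(np.arctan2(*(r-c)[::-1])),np.hypot(*(r-c)))
c=np.array([513.5,-8]);o=np.array([477.5,-51])
for a in range(-130,41,10):
    p=c+55*np.array([np.cos(np.radians(a)),np.sin(np.radians(a))]);print(a,((p-o)/1e3).round(3))
```

```text
[513.36864715  -7.39124141] [  91.7075504     2.01471053  -88.34342019 -177.92090086] [74.37814811 74.24349418 74.29517003 74.17789366]
[469.04562648 -56.11445652] -132.29247636888255 65.86715305186942
-130 [0.001 0.001]
-120 [ 0.008 -0.005]
-110 [ 0.017 -0.009]
-100 [ 0.026 -0.011]
-90 [ 0.036 -0.012]
-80 [ 0.046 -0.011]
-70 [ 0.055 -0.009]
-60 [ 0.064 -0.005]
-50 [0.071 0.001]
-40 [0.078 0.008]
-30 [0.084 0.016]
-20 [0.088 0.024]
-10 [0.09  0.033]
0 [0.091 0.043]
10 [0.09  0.053]
20 [0.088 0.062]
30 [0.084 0.07 ]
40 [0.078 0.078]
```

Going down between the spokes, then starting the arc slowly to make contact.

arm_command:
  deltas:
    - {"dx":0.001,"dy":0.001,"dz":-0.02,"yaw":0,"jaw":0}
    - {"dx":0.001,"dy":0.001,"dz":-0.045,"yaw":0,"jaw":0}
    - {"dx":0.001,"dy":0.001,"dz":-0.07,"yaw":0,"jaw":0}
    - {"dx":0.001,"dy":0.001,"dz":-0.088,"yaw":0,"jaw":0}
    - {"dx":0.001,"dy":0.001,"dz":-0.094,"yaw":0,"jaw":0}
    - {"dx":0.004,"dy":-0.002,"dz":-0.094,"yaw":0,"jaw":0}
    - {"dx":0.008,"dy":-0.005,"dz":-0.094,"yaw":0,"jaw":0}
    - {"dx":0.01,"dy":-0.006,"dz":-0.094,"yaw":0,"jaw":0}
    - {"dx":0.012,"dy":-0.007,"dz":-0.094,"yaw":0,"jaw":0}
    - {"dx":0.014,"dy":-0.008,"dz":-0.094,"yaw":0,"jaw":0}
    - {"dx":0.017,"dy":-0.009,"dz":-0.094,"yaw":0,"jaw":0}
    - {"dx":0.019,"dy":-0.0095,"dz":-0.094,"yaw":0,"jaw":0}
    - {"dx":0.021,"dy":-0.01,"dz":-0.094,"yaw":0,"jaw":0}
    - {"dx":0.0235,"dy":-0.0105,"dz":-0.094,"yaw":0,"jaw":0}
    - {"dx":0.026,"dy":-0.011,"dz":-0.094,"yaw":0,"jaw":0}
    - {"dx":0.0285,"dy":-0.0115,"dz":-0.094,"yaw":0,"jaw":0}
    - {"dx":0.031,"dy":-0.012,"dz":-0.094,"yaw":0,"jaw":0}
    - {"dx":0.0335,"dy":-0.012,"dz":-0.094,"yaw":0,"jaw":0}
    - {"dx":0.036,"dy":-0.012,"dz":-0.094,"yaw":0,"jaw":0}

```text
clock: 4.1
eef_pos: [513.7, -62.0, 137.2]
tool_rot: [-3.141, 0.001, 0.236]
force: [-2.4, 0.9, 0.3]
width: 0.0
gripper_force: 1.1
```

Run:
```python
from h import *
s=read_state();print(s['clock'],s['eef_pos'],s['force'])
grab('wrist','wrist3')
```

```text
4.1 [513.69137989 -61.98818607 137.17028029] [-2.35675949  0.94770731  0.25855079]
```

View pics/wrist3.png

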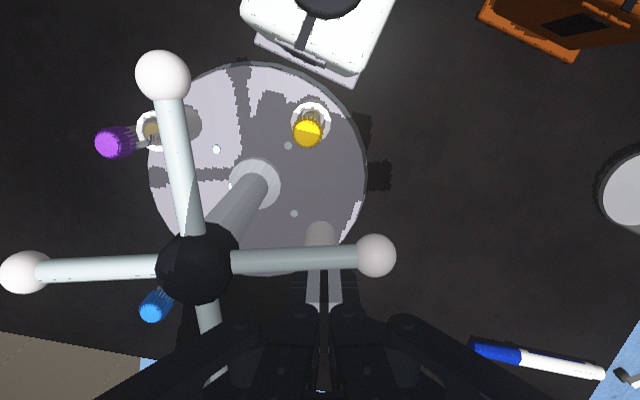

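The finger is behind the spoke (ball at (375,256), hub at (196,263)), which has turned under about 2.5 N. Carrying on round the arc.

arm_command:
  deltas:
    - {"dx":0.0043,"dy":0.0002,"dz":0,"yaw":0,"jaw":0}
    - {"dx":0.0086,"dy":0.0007,"dz":0,"yaw":0,"jaw":0}
    - {"dx":0.0128,"dy":0.0015,"dz":0,"yaw":0,"jaw":0}
    - {"dx":0.017,"dy":0.0027,"dz":0,"yaw":0,"jaw":0}
    - {"dx":0.021,"dy":0.0042,"dz":0,"yaw":0,"jaw":0}
    - {"dx":0.025,"dy":0.006,"dz":0,"yaw":0,"jaw":0}
    - {"dx":0.0287,"dy":0.0081,"dz":0,"yaw":0,"jaw":0}
    - {"dx":0.0323,"dy":0.0105,"dz":0,"yaw":0,"jaw":0}
    - {"dx":0.0357,"dy":0.0132,"dz":0,"yaw":0,"jaw":0}
    - {"dx":0.0389,"dy":0.0161,"dz":0,"yaw":0,"jaw":0}
    - {"dx":0.0418,"dy":0.0193,"dz":0,"yaw":0,"jaw":0}
    - {"dx":0.0445,"dy":0.0227,"dz":0,"yaw":0,"jaw":0}
    - {"dx":0.0469,"dy":0.0263,"dz":0,"yaw":0,"jaw":0}
    - {"dx":0.049,"dy":0.03,"dz":0,"yaw":0,"jaw":0}
    - {"dx":0.0508,"dy":0.034,"dz":0,"yaw":0,"jaw":0}
    - {"dx":0.0523,"dy":0.038,"dz":0,"yaw":0,"jaw":0}
    - {"dx":0.0535,"dy":0.0422,"dz":0,"yaw":0,"jaw":0}
    - {"dx":0.0543,"dy":0.0464,"dz":0,"yaw":0,"jaw":0}
    - {"dx":0.0548,"dy":0.0507,"dz":0,"yaw":0,"jaw":0}
    - {"dx":0.055,"dy":0.055,"dz":0,"yaw":0,"jaw":0}

```text
clock: 6.15
eef_pos: [569.0, -6.9, 137.3]
tool_rot: [3.141, -0.0, 0.236]
force: [-2.1, -2.5, -0.3]
width: 0.3
gripper_force: 1.3
```

Run:
```python
from h import *
s=read_state();print(s['clock'],s['eef_pos'],s['force'])
w,d,K,T=grab('wrist','wrist4');a=grab('scene','scene4')[0];b=grab('side','side4')[0]
A=cv2.resize(a[160:260,275:375],(400,400),interpolation=3);B=cv2.resize(b[145:265,260:380],(400,400),interpolation=3)
cv2.imwrite('pics/m4.png',np.vstack([np.hstack([A,B]),np.zeros((0,800,3),np.uint8)])[:,:,::-1])
for k,v in measure(['scene4','side4'],BOX).items(): print(k,v)
```

```text
6.15 [568.97936163  -6.94543954 137.30673496] [-2.11966806 -2.52805627 -0.34593916]
('scene4', 'red') (array([569.6, -34.5]), (np.float64(339.0), np.float64(198.0)), np.int32(9))
('scene4', 'yellow') (array([533.5,  53.5]), (np.float64(307.9), np.float64(196.5)), np.int32(16))
('scene4', 'blue') (array([486.7, -70.2]), (np.float64(336.7), np.float64(212.9)), np.int32(12))
('scene4', 'purple') (array([447.7,  17.1]), (np.float64(303.5), np.float64(211.7)), np.int32(14))
('scene4', 'green') (array([648.4, -30.9]), (np.float64(349.5), np.float64(189.0)), np.int32(32))
('side4', 'red') (array([574.7, -34.2]), (np.float64(307.0), np.float64(203.0)), np.int32(3))
('side4', 'yellow') (array([539.6,  53.2]), (np.float64(342.5), np.float64(203.0)), np.int32(2))
('side4', 'blue') (array([ 485.5, -186.1]), (np.float64(270.9), np.float64(166.1)), np.int32(8))
('side4', 'green') (array([644.2, -32.6]), (np.float64(296.9), np.float64(223.9)), np.int32(57))
```

View pics/wrist4.png

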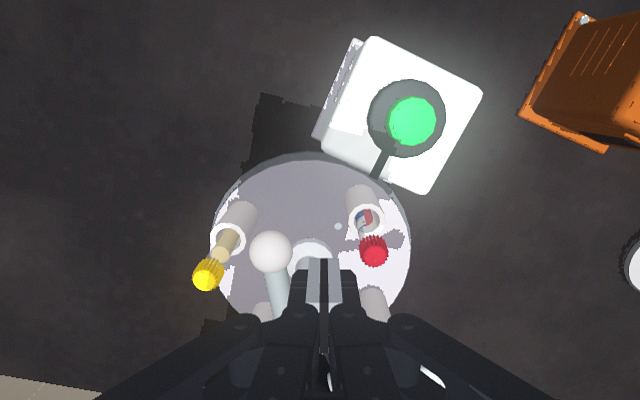

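The wrist view shows the button at (411,121), the reader's black line at (383,163), the red cap at (373,250) and the pushed spoke's ball at (270,251). A little more turn is needed.

```bash
cat >> h.py <<'E'
C=np.array([513.4,-7.5])
def pol(p): p=np.array(p)[:2]-C; return np.round([*(p+C),np.hypot(*p),np.degrees(np.arctan2(p[1],p[0]))],1)
def wrist(tag):
    f=np.load('/tmp/%s.npz'%tag);im,K,T=f['im'],f['K'],f['T'];h=cv2.cvtColor(im,cv2.COLOR_RGB2HSV);H,S,V=h[...,0].astype(int),h[...,1],h[...,2]
    for k,m,z in(('green',(H>50)&(H<85)&(S>120)&(V>100),110),('red',((H<6)|(H>172))&(S>170)&(V>100),113)):
        m=m.copy();m[300:]=0
        n,l,st,ce=cv2.connectedComponentsWithStats(m.astype(np.uint8))
        if n<2: continue
        i=1+np.argmax(st[1:,4]);print(k,ce[i].round(1),st[i],pol(ray(K,T,*ce[i],z)))
E
python3 - <<'E'
from h import *
wrist('wrist4')
f=np.load('/tmp/wrist4.npz');K,T=f['K'],f['T']
for n,u,v,z in(('ball',270,251,150),('line out',374,178,88),('line in',390,148,88),('socket',367,219,67),('cornerA',322,153,88),('cornerB',421,194,88),('cornC',375,38,88),('cornD',482,94,88)):print(n,pol(ray(K,T,u,v,z)))
E
```

```text
green [411.9 121. ] [ 389   97   47   49 1760] [643.8 -31.7 132.6 -10.5]
red [375.3 255.1] [363 242  25  25 399] [572.3 -33.9  64.6 -24.1]
ball [580.9  19.7  72.7  21.9]
line out [607.7 -26.4  96.2 -11.4]
line in [626.3 -30.3 115.2 -11.4]
socket [575.4 -34.   67.5 -23.2]
cornerA [614.8   5.7 102.2   7.4]
cornerB [604.9 -55.6 103.4 -27.7]
cornC [ 6.776e+02 -6.700e+00  1.642e+02  3.000e-01]
cornD [665.  -69.2 163.7 -22.1]
```

Reader bearing is -10.8° and the red tube is at -23.3°, so about 12.5° more. I'll go 11° slowly and re-measure.

arm_command:
  deltas:
    - {"dx":0,"dy":0.003,"dz":0,"yaw":0,"jaw":0}
    - {"dx":-0.0003,"dy":0.006,"dz":0,"yaw":0,"jaw":0}
    - {"dx":-0.0007,"dy":0.0085,"dz":0,"yaw":0,"jaw":0}
    - {"dx":-0.001,"dy":0.0105,"dz":0,"yaw":0,"jaw":0}
    - {"dx":-0.001,"dy":0.0105,"dz":0,"yaw":0,"jaw":0}
    - {"dx":-0.001,"dy":0.0105,"dz":0,"yaw":0,"jaw":0}

```text
clock: 6.9
eef_pos: [568.1, 4.1, 137.4]
tool_rot: [-3.141, -0.001, 0.236]
force: [0.2, -1.1, -1.0]
width: -0.1
gripper_force: 0.3
```

Run:
```python
from h import *
s=read_state();print(s['clock'],s['eef_pos'],s['force'])
grab('wrist','wrist5');wrist('wrist5')
```

```text
6.9 [568.0623309    4.10759162 137.37108622] [ 0.16405214 -1.07289794 -1.03500666]
green [434.6 124.6] [ 411  101   48   48 1742] [643.8 -31.7 132.6 -10.5]
red [377.6 245.9] [367 236  24  21 364] [576.9 -22.4  65.2 -13.2]
```

About 1.8° short. I'll nudge it, back off, rise and re-measure.

arm_command:
  deltas:
    - {"dx":-0.0002,"dy":0.001,"dz":0,"yaw":0,"jaw":0}
    - {"dx":-0.0003,"dy":0.0018,"dz":0,"yaw":0,"jaw":0}
    - {"dx":-0.0003,"dy":0.0018,"dz":0,"yaw":0,"jaw":0}
    - {"dx":-0.0003,"dy":0.0018,"dz":0,"yaw":0,"jaw":0}
    - {"dx":0.001,"dy":-0.003,"dz":0,"yaw":0,"jaw":0}
    - {"dx":0.002,"dy":-0.01,"dz":0,"yaw":0,"jaw":0}
    - {"dx":0.002,"dy":-0.012,"dz":0,"yaw":0,"jaw":0}
    - {"dx":0.002,"dy":-0.012,"dz":0.02,"yaw":0,"jaw":0}
    - {"dx":0.002,"dy":-0.012,"dz":0.045,"yaw":0,"jaw":0}
    - {"dx":0.002,"dy":-0.012,"dz":0.06,"yaw":0,"jaw":0}
    - {"dx":0.002,"dy":-0.012,"dz":0.06,"yaw":0,"jaw":0}
    - {"dx":0.002,"dy":-0.012,"dz":0.06,"yaw":0,"jaw":0}

```text
clock: 8.15
eef_pos: [569.7, -8.6, 197.0]
tool_rot: [-3.141, 0.0, 0.236]
force: [1.5, 1.8, -0.2]
width: 0.0
gripper_force: 0.0
```

Run:
```python
from h import *
s=read_state();print(s['clock'],s['eef_pos'],s['force'])
grab('wrist','wrist6');wrist('wrist6')
```

```text
8.15 [569.67492556  -8.58391803 197.03768705] [ 1.50322031  1.77769021 -0.19668092]
green [387.  112.5] [370  95  35  37 988] [643.8 -31.8 132.7 -10.6]
red [341.9 204.7] [335 197  16  16 159] [577.5 -18.9  65.1 -10.1]
```

View pics/wrist6.png

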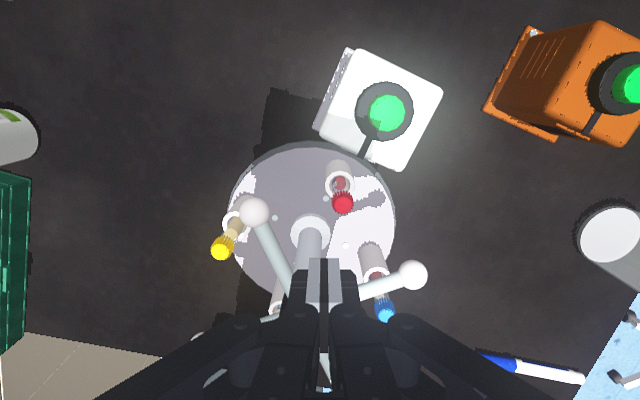

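The red tube now stands at -10.1° to -10.5° against the reader's -10.8°, under 2 mm off; the cap is at (342,204) and the black line at (366,147). Next I'll press the button at (643.8, -31.7) and retreat.

arm_command:
  deltas:
    - {"dx":0.03,"dy":-0.009,"dz":0,"yaw":0,"jaw":0}
    - {"dx":0.06,"dy":-0.018,"dz":0,"yaw":0,"jaw":0}
    - {"dx":0.0743,"dy":-0.023,"dz":0,"yaw":0,"jaw":0}
    - {"dx":0.0743,"dy":-0.023,"dz":0,"yaw":0,"jaw":0}
    - {"dx":0.0743,"dy":-0.023,"dz":-0.03,"yaw":0,"jaw":0}
    - {"dx":0.0743,"dy":-0.023,"dz":-0.06,"yaw":0,"jaw":0}
    - {"dx":0.0743,"dy":-0.023,"dz":-0.078,"yaw":0,"jaw":0}
    - {"dx":0.0743,"dy":-0.023,"dz":-0.084,"yaw":0,"jaw":0}
    - {"dx":0.0743,"dy":-0.023,"dz":-0.084,"yaw":0,"jaw":0}

```text
clock: 9.1
eef_pos: [642.6, -31.1, 112.1]
tool_rot: [-3.141, 0.003, 0.236]
force: [-0.2, -0.7, -0.7]
width: -0.2
gripper_force: 0.0
```

arm_command:
  deltas:
    - {"dx":0,"dy":0,"dz":-0.003,"yaw":0,"jaw":0}
    - {"dx":0,"dy":0,"dz":-0.005,"yaw":0,"jaw":0}
    - {"dx":0,"dy":0,"dz":-0.007,"yaw":0,"jaw":0}
    - {"dx":0,"dy":0,"dz":-0.008,"yaw":0,"jaw":0}
    - {"dx":0,"dy":0,"dz":-0.0085,"yaw":0,"jaw":0}
    - {"dx":0,"dy":0,"dz":-0.0085,"yaw":0,"jaw":0}

```text
clock: 9.7
eef_pos: [644.9, -31.4, 105.4]
tool_rot: [3.141, -0.002, 0.236]
force: [1.1, 0.1, 4.0]
width: 0.2
gripper_force: 2.0
```

arm_command:
  deltas:
    - {"dx":0,"dy":0,"dz":-0.001,"yaw":0,"jaw":0}
    - {"dx":0,"dy":0,"dz":-0.0018,"yaw":0,"jaw":0}
    - {"dx":0,"dy":0,"dz":-0.0018,"yaw":0,"jaw":0}

```text
clock: 10.0
eef_pos: [644.9, -31.5, 104.1]
tool_rot: [3.141, -0.002, 0.236]
force: [-0.2, -0.3, 9.0]
width: -0.2
gripper_force: 4.6
```

The force is 9 N and the tip is 6 mm below the button's rest height, so it is fully down. Releasing and rising.

arm_command:
  deltas:
    - {"dx":0,"dy":0,"dz":0.005,"yaw":0,"jaw":0}
    - {"dx":0,"dy":0,"dz":0.02,"yaw":0,"jaw":0}
    - {"dx":0,"dy":0,"dz":0.05,"yaw":0,"jaw":0}
    - {"dx":0,"dy":0,"dz":0.09,"yaw":0,"jaw":0}
    - {"dx":-0.04,"dy":0,"dz":0.11,"yaw":0,"jaw":0}
    - {"dx":-0.08,"dy":0.01,"dz":0.11,"yaw":0,"jaw":0}
    - {"dx":-0.08,"dy":0.01,"dz":0.11,"yaw":0,"jaw":0}
    - {"dx":-0.08,"dy":0.01,"dz":0.11,"yaw":0,"jaw":0}

```text
clock: 10.8
eef_pos: [563.1, -21.5, 213.6]
tool_rot: [-3.142, 0.001, 0.236]
force: [1.7, -0.0, 0.0]
width: -0.0
gripper_force: 0.0
```

Run:
```python
from h import *
s=read_state();print(s['clock'],s['eef_pos'],s['force'])
im,d,K,T=grab('wrist','wrist7');wrist('wrist7')
f=np.load('/tmp/wrist7.npz')
h=cv2.cvtColor(im,cv2.COLOR_RGB2HSV);m=(h[...,0]>50)&(h[...,0]<85)&(h[...,1]>120)&(h[...,2]>100)
n,l,st,ce=cv2.connectedComponentsWithStats(m.astype(np.uint8));i=[j for j in range(1,n) if st[j,4]>100]
for j in i:
    u,v=ce[j];D=np.median(d[l==j]);print(ce[j],T[:3,:3]@(np.linalg.solve(K,[u,v,1])*D)+T[:3,3])
```

```text
10.8 [563.0592911  -21.45380927 213.59982044] [ 1.65181745 -0.03286573  0.00557146]
green [603.7  68.8] [ 581   50   45   38 1327] [ 697.2 -179.1  251.5  -43. ]
red [326.1 184.6] [319 177  15  16 197] [577.8 -19.   65.4 -10.1]
[603.74001507  68.84626978] [ 697.13320485 -178.86800279  110.31305075]
[367.35313175  96.48056156] [643.71364627 -31.60084633 111.01787457]
```

View pics/wrist7.png

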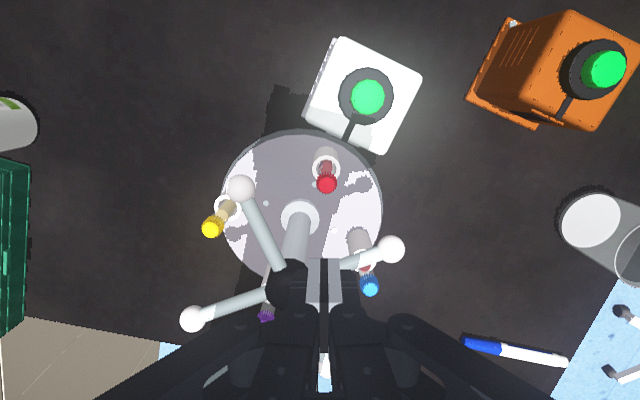

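The button at (367,96) is back up, with its top at 111 mm. The red tube at (326,184) is in line with the reader, and the arm is clear. Handing in.

```bash
python3 -c "from cell import finish_job; print(finish_job())"
```

```text
the job is handed in; nothing more can be done
None
```

The job is handed in, with no verdict returned: the red tube stands within about 2 mm of the read point by camera, the button was pressed fully down and is up again, and the arm is clear.

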